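# Open the light port on the bench illuminator

### The job

Two light boxes for inspecting phone parts stand on the repair bench, both with the shutter closed over the lit port. On the one with the orange tab, slide the shutter plate one click away from closed, so that its clear hole rests over the port, not the amber filter, and let go. Leave the shutter with the blue tab closed.

Things in the scene. Friction and masses are not known exactly. Their poses are not given: they have to be found in the camera images.
- shutter_orange (a joint): Travel (m) of the orange-tabbed shutter, a dark steel plate 150 x 50 x 3 mm in rails on a fixed white light box. Sprung stops: 0 = closed (start, up to 4 mm off), 0.040 = clear 28 mm hole over the port, 0.080 = amber filter, end of travel. Grows along +x of tab_orange, away from the robot. Takes up to about 5 N; let go within 12 mm of a stop, it draws itself in to within 2 mm.
- tab_orange (a point): Top centre of the orange tab, an upright block on the plate, to be pinched or pushed: 12 mm thick along the slide (x), 26 mm wide (y), 35 mm tall; top 80 mm above the bench, plate's top 45 mm. x: along the slide, from closed to clear to amber; z up. Rails 27 mm either side stand 2 mm above the plate; nothing taller within 60 mm along the slide. Marks by the rails show the tab's stops.
- shutter_blue (a joint): Travel (m) of the shutter on the second light box, alike in all but its blue tab; stays closed (0). Each box is 260 x 120 x 40 mm, long side along the slide; with the shutter closed the tab stands 35 mm beyond the middle of the box, where the port is.
- tab_blue (a point): Top centre of the blue tab, same sizes and axes as the orange one. Not to be moved. Either box may be the left or the right one, some 0.2 to 0.45 m apart. A phone, a jar and a screwdriver lie farther out.

How it is judged:
By the outcome, as a careful person would: the job done as asked, in the order asked, and still so for the second after the job is handed in, with the robot touching nothing.
It also fails if it takes over 32 s, if anything falls off the work surface, if the arm or the gripper's body presses on something with over 40 N, if the wrist force passes 120 N, or if a joint passes its speed limit or range.

### The arm

A 7-joint arm with a two-finger parallel gripper is mounted at the origin on the work surface. World frame = base frame: x ahead of the robot, y to its left, z up, the work surface at z = 0. Lengths are in mm, angles in rad, forces in N, time in s.
With the tool pointing down it reaches from about 400 to 875 mm from the base axis. Payload 19.3 kg.
Tool frame: the origin (TCP) lies at the very end of the fingers, on their centre line; the grasp point (between the pads) lies 19 mm behind it (grip_point_offset is the z of the grasp point in the tool frame, in mm); z points along the fingers, y is the line along which they close (so a half turn about z gives the same grasp; the last joint's range is limited). The gripper opens to 85 mm and grips with 20 to 120 N. Pads are 22 mm wide; open, the fingers measure 114 mm over their backs; the gripper's body (76 mm by 85 mm) begins 54 mm behind the grasp point. The pads swing forward as they close: fully open they stand 13 mm farther back than shut.
Start: joints at [1.09, 0.521, -0.036, 1.599, 0.021, 1.021, -0.113], TCP at [249.561, -573.004, 231.291] pointing down, gripper open.
Joint ranges: [-2.91, 2.91], [-0.3, 2.13], [-1.5, 1.42], [0.17, 2.43], [-1.26, 4.41], [0.16, 1.93], [-2.52, 2.52]. Speed limits (rad/s): [1.89, 1.89, 2.39, 2.39, 3.01, 3.01, 3.01].

### API

Orientations are given as a 3x3 rotation matrix whose columns are the frame's x, y, z axes.
In Python, from workcell import movep, movel, goto_joints, open_gripper, clamp, wait, inverse_kinematics, read_state, camera, PlanningError, finish_job, grip_point_offset gives the robot as it stands. Calls block until the motion is done:
- movep(position, orientation): joint-space move of the TCP to a pose.
- movel(position, frame=None, max_speed=150, guard=None): straight line of the TCP; frame=None keeps the orientation; max_speed is the mean speed in mm/s. With guard (N) it stops when the force on the tool has changed by that much, and returns True; else False.
- goto_joints(angles): joint-space move.
- open_gripper() and clamp(): open the fingers fully, or close them until they stop; the grip force is fixed at half the most.
- wait(seconds).
- inverse_kinematics(position, orientation): joint angles nearest the present ones, or None.
- read_state(): the state.
- camera(name): name is "scene" or "top"; returns a dict with "image" (480x640x3 uint8, blue, green, red), "range_z" (480x640 float32, mm along the optical axis (not along the pixel's ray), 0 where there is no reading), "fx", "fy", "cx", "cy" (pixels), "cam_to_world" (4x4, takes a point from camera to world coordinates). Camera axes: x right, y up, looking along -z (the intrinsics and any distortion apply to the point x, -y, -z); pixel columns grow to the right and rows downward; lengths in mm; the calibration is good to about 2 mm. A picture is of the moment at which its call begins.
A pose or a line that the arm cannot do raises PlanningError and nothing moves.
- finish_job(): hands the job in; it is judged then, once.
The state is a dict: "time": time; "qpos": joint angles; "qvel": joint speeds; "joint_efforts": joint torques, N m; "eef_pos": TCP position; "tool_rot": TCP orientation; "ft_force": force on the tool from outside, world axes, zero at the start; "torque": the same for the moment, N m; "finger_gap": finger opening in mm; "gripper_force": force on a finger pad.
Only numpy, scipy, OpenCV 4.12 (cv2) and the standard library are available. Lean on these libraries where they do the work, as an engineer would, in place of code of your own. Each camera call takes 0.05 s, during which the arm holds its last target. There are 200 camera calls.

## Working session

There is one attempt and no reset: what is moved stays moved. The work goes in short steps, each a Python script; the robot and the scene stay as the last script left them, time stands still between calls to the robot, and variables do not carry over. Pictures are saved under pics/ and viewed, at most 10 in all, crops included, and the job is handed in when it is done.

```bash
mkdir -p pics
cat > h.py <<'E'
import numpy as np, cv2
from workcell import *
def pts(c):
    v,u=np.mgrid[0:480,0:640]; z=c["range_z"]
    P=np.stack([(u-c["cx"])/c["fx"]*z,-(v-c["cy"])/c["fy"]*z,-z,np.ones_like(z)],-1)
    return (P@np.array(c["cam_to_world"]).T)[...,:3]
E
python3 - <<'E'
from h import *
for n in("top","scene"):
    c=camera(n); cv2.imwrite(f"pics/{n}1.png",c["image"]); print({k:v for k,v in c.items() if k not in("image","range_z")})
    np.savez(f"{n}.npz",**c)
    P=pts(c); hsv=cv2.cvtColor(c["image"],cv2.COLOR_BGR2HSV)
    for nm,lo,hi in(("orange",5,20),("blue",100,125)):
        m=(cv2.inRange(hsv,(lo,120,70),(hi,255,255))>0)&(abs(P[...,2]-80)<6)&(c["range_z"]>0)
        k,l,s,ce=cv2.connectedComponentsWithStats(m.astype(np.uint8))
        for i in range(1,k):
            if s[i,4]>8: print(n,nm,s[i],ce[i],np.median(P[l==i],0))
print(read_state()["time"])
E
```

```text
{'fx': 557.1965186703925, 'fy': 557.1965186703925, 'cx': 320.9750301637762, 'cy': 248.60015441702095, 'cam_to_world': array([[-2.78909722e-02,  9.96569106e-01, -7.79237427e-02,
         4.54392205e+02],
       [-9.98867005e-01, -3.07924079e-02, -3.62840706e-02,
        -1.71959305e+01],
       [-3.85590435e-02,  7.68234575e-02,  9.96298829e-01,
         9.08739682e+02],
       [ 0.00000000e+00,  0.00000000e+00,  0.00000000e+00,
         1.00000000e+00]])}
top orange [441 205  18  11 140] [449.41428571 209.81428571] [ 571.14283942 -179.97263036   79.20581342]
top blue [196 268  18  11 134] [204.09701493 272.94776119] [487.91881103 189.53120718  79.82527105]
{'fx': 522.1033628659676, 'fy': 522.1033628659676, 'cx': 322.3213568298552, 'cy': 238.67484221589763, 'cam_to_world': array([[ 1.21762637e-01, -8.04570769e-01,  5.81239829e-01,
         9.08303658e+02],
       [ 9.92508532e-01,  1.04615767e-01, -6.31059097e-02,
        -4.43616829e+01],
       [-1.00336804e-02,  5.84569431e-01,  8.11281644e-01,
         5.79997172e+02],
       [ 0.00000000e+00,  0.00000000e+00,  0.00000000e+00,
         1.00000000e+00]])}
scene orange [158 265  25  16 263] [169.76806084 272.49809886] [ 574.57137971 -182.69454442   79.62843208]
scene blue [456 180  21  14 186] [466.07526882 186.05376344] [491.65934193 185.81954066  79.80754671]
0.1
```

View pics/top1.png

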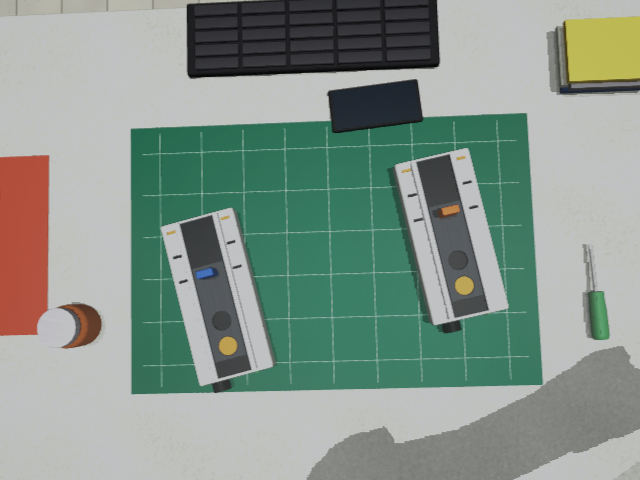

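View pics/scene1.png

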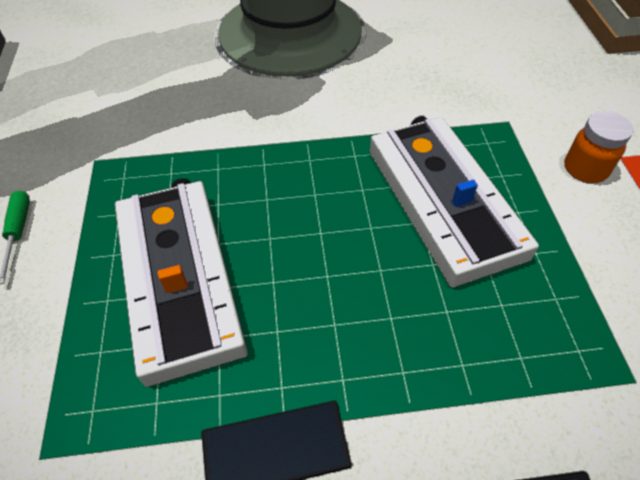

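The top view shows the orange tab at (450,210) on the right box and the blue tab at (204,273) on the left one. Both slide up the image and slightly left, away from the robot. Next I'll fit the slide axis and check the geometry.

```bash
cat >> h.py <<'E'
def measure(c,lo,hi,side):
    P=pts(c); hsv=cv2.cvtColor(c["image"],cv2.COLOR_BGR2HSV); ok=c["range_z"]>0
    m=(cv2.inRange(hsv,(lo,120,70),(hi,255,255))>0)&(abs(P[...,2]-80)<6)&ok
    m&=(P[...,1]*side>0)
    X=P[m][:,:2]; tab=np.array(cv2.minAreaRect(X.astype(np.float32))[0])
    b=ok&(P[...,2]>30)&(P[...,2]<55)&(np.hypot(P[...,0]-tab[0],P[...,1]-tab[1])<200)
    k,l,s,_=cv2.connectedComponentsWithStats(b.astype(np.uint8)); b=l==1+np.argmax(s[1:,4])
    r=cv2.minAreaRect(P[b][:,:2].astype(np.float32)); bp=cv2.boxPoints(r)
    e=[bp[1]-bp[0],bp[2]-bp[1]]; e=max(e,key=np.linalg.norm); d=e/np.linalg.norm(e); d*=np.sign(d[0])
    return tab,np.array(r[0]),r[1],d,(tab-r[0])@d,(tab-r[0])@np.array([-d[1],d[0]])
E
python3 - <<'E'
from h import *
for n in("top","scene"):
    c=dict(np.load(n+".npz"))
    for a in((5,20,-1),(100,125,1)): print(n,*measure(c,*a))
c,o,s,d,*_=measure(dict(np.load("top.npz")),5,20,-1)
for sg in(1,-1):
    y=np.r_[sg*d,0]; z=np.array([0,0,-1.]); R=np.c_[np.cross(y,z),y,z]
    for p in((*c,150),(*c,53),(*(c+40*d),53)): print(inverse_kinematics(p,R))
print(grip_point_offset,read_state()["qpos"])
E
```

```text
top [ 571.28771973 -180.40797424] [ 530.03424072 -188.81317139] (276.4992370605469, 120.99818420410156) [0.98057973 0.19612058] 42.100757559351905 0.15130995207164233
top [488.15719604 189.95718384] [446.6578064  180.69393921] (276.0478515625, 121.21772766113281) [0.97177225 0.23592065] 42.51334611749826 -0.7887989865903364
scene [ 572.54211426 -183.07484436] [ 530.29119873 -191.73684692] (278.2695007324219, 120.1628646850586) [0.9808768  0.19462986] 43.128827334513744 0.2730674888107387
scene [490.11706543 186.96028137] [447.11752319 177.37625122] (278.38165283203125, 121.1531753540039) [0.97267586 0.23216724] 44.04971458748514 -0.6609304433850411
[ 0.50907811  0.6065495  -0.43856407  1.7280759   0.31991706  0.87836448
  0.13022183]
[ 0.45005916  0.73514843 -0.35446069  1.77979142  0.37288335  0.69319625
  0.08726612]
[ 0.41077165  0.77635754 -0.34758865  1.68075431  0.35856369  0.74793148
  0.08709648]
[-0.01929054  0.60208254  0.33093706  1.75790219 -0.25356473  0.82359751
 -2.51322631]
[ 0.00872012  0.74279878  0.29223986  1.80483686 -0.33139868  0.64210349
 -2.44850836]
[-0.01587842  0.7863954   0.30415226  1.70597898 -0.33498958  0.7007399
 -2.48181056]
-18.700000000000003 [ 1.08983665  0.52196064 -0.0363546   1.59993843  0.02120307  1.02110803
 -0.11280093]
```

Both views agree. The tab is at about (572,-182), and the axis is (0.981,0.196). Allowing for the 16 mm knob at the near end, the tab sits 34 mm past the box middle, against 35 mm specified, so the shutter starts closed. I'll pinch the tab along the slide and move it 40 mm.

Run:
```python
from h import *
c=np.array([571.9,-181.7]); d=np.array([.9807,.1954]); d/=np.linalg.norm(d)
y=np.r_[d,0]; z=np.array([0,0,-1.]); R=np.c_[np.cross(y,z),y,z]
def s(t):
    q=read_state(); print(t,round(q["time"],2),q["eef_pos"],q["ft_force"],q["finger_gap"],q["gripper_force"])
movep((*c,140),R); s("above")
print(movel((*c,54),R,max_speed=80,guard=15)); s("down")
clamp(); s("clamp")
p=np.array(read_state()["eef_pos"])
print(movel(p+40*y,R,max_speed=40,guard=30)); s("slid")
k=camera("scene"); cv2.imwrite("pics/slid.png",k["image"])
open_gripper(); s("open")
movel(np.array(read_state()["eef_pos"])+[0,0,100],R,max_speed=100); s("up")
movep((420,-400,230),R); s("away")
for n in("top","scene"):
    k=camera(n); cv2.imwrite(f"pics/{n}2.png",k["image"])
    for a in((5,20,-1),(100,125,1)):
        try: print(n,*measure(k,*a))
        except Exception as e: print(n,e)
```

```text
above 1.97 [ 571.58077382 -183.20156044  140.13446566] [ 0.15523521 -0.63974347  0.64743246] 85.88610235629193 0.0
False
down 3.19 [ 572.23682091 -181.79814977   54.52949664] [-0.36365775  0.47928104 -0.1190201 ] 85.32721736715105 0.0
clamp 3.86 [ 572.46543825 -181.59730437   54.25263742] [3.34140287 0.73464151 1.59013743] 10.761325396714843 61.62186920642853
False
slid 5.03 [ 611.63792327 -173.82897122   54.23252976] [ 1.787562   -0.84889697  1.84722117] 10.94304287679144 61.79509520530701
open 5.78 [ 611.69130419 -173.77386901   54.25191519] [ 0.21179295  0.22733667 -0.10178057] 85.42519218663453 0.0
up 6.93 [ 611.34435777 -173.69074773  153.55621609] [-0.69125014 -0.23543432 -0.32885988] 85.52379319494635 0.0
away 8.1 [ 421.04571096 -398.86583953  229.65076717] [ 1.12282193  0.58405001 -0.35218894] 85.5619435004775 0.0
top [ 610.53912354 -172.71946716] [ 539.82727051 -186.81088257] (255.65762329101562, 120.94937133789062) [0.98071665 0.19543484] 72.10224480789066 0.00012607087683136342
top [488.2286377  189.85974121] [446.57147217 180.64161682] (276.1454772949219, 121.00453186035156) [0.9724608  0.23306647] 42.658396486070615 -0.7446238187831113
scene [ 612.01959229 -175.33361816] [ 541.26495361 -189.67256165] (255.51193237304688, 120.37750244140625) [0.9808804  0.19461146] 72.19235956972307 0.29512479462755437
scene [489.87902832 186.3155365 ] [446.49139404 177.08213806] (278.7132568359375, 121.86805725097656) [0.97186154 0.23555268] 44.34172490041601 -1.2464888469176003
```

View pics/top2.png

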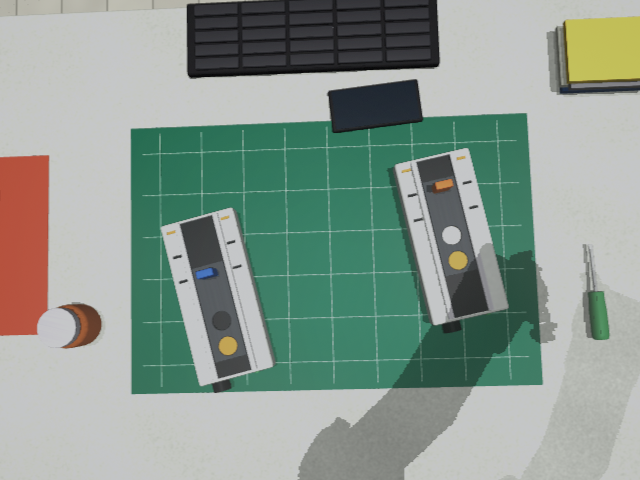

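The clear hole at (452,235) is now lit white over the port. The orange tab is at (443,185), level with the middle marks, and the blue tab hasn't moved from (204,273).

```bash
python3 -c "
from workcell import *
print(finish_job())"
```

```text
the job is handed in; nothing more can be done
None
```

The orange-tabbed shutter is one click open, moved 40 mm with its clear hole lit over the port and then released; the blue one is still closed, and the job is handed in at about 8 s on the robot's clock.

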